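# Hold the sprung magnifier at its length mark

## Robot

A 6-joint arm with a two-finger parallel gripper is mounted at the origin on the work surface. World frame = base frame: x ahead of the robot, y to its left, z up, the work surface at z = 0. Lengths are in m, angles in rad, forces in N, time in s.
With the tool pointing down it reaches from about 0.375 to 0.75 m from the base axis. Payload 9 kg.
Tool frame: the origin (TCP) lies on the centre line of the jaws, within the pads' length; the fingertips stand 19 mm ahead of it and the grasp point (between the pads) is the TCP; x points along the fingers, z is the direction in which the jaws open and shut, and the axes are right-handed (so a half turn about x gives the same grasp; the last joint's range is limited). The gripper opens to 85 mm and grips with 20 to 120 N. Pads are 22 mm wide; open, the fingers measure 114 mm over their backs; the gripper's body (76 mm by 85 mm) begins 54 mm behind the grasp point. The pads swing forward as they close: fully open they stand 13 mm farther back than shut.
Start: joints at [-1.529, 0.104, 0.097, 1.564, 0, 1.353], TCP at [0.154, -0.58, 0.25] pointing down, gripper open.
Joint ranges: [-2.99, 2.99], [-0.84, 1.86], [-1.1, 1.16], [-1.84, 2.11], [-1.51, 1.56], [-3.14, 3.14]. Speed limits (rad/s): [2.22, 2.22, 2.57, 3.14, 3.14, 3.14].

## Interface

Orientations are given as a unit quaternion [x, y, z, w].
In Python, from rig import read_state, get_image, get_calibration, hand_in gives the robot as it stands. The module is installed in compiled form; this text tells all that it offers.
- The arm moves only by the shell command python3 -m handwheel 'ROWS' [FORCE]. ROWS is JSON, a list of rows, each a list of 5 numbers: the closure, from -1 (fully open) to 1 (shut), so that 0 is half open, then the shift along the tool's x, y, z in mm, then the turn about the tool's x in rad. In form: [[grip, tx, ty, tz, roll], ...]. A call has 1 to 20 rows; each row shifts and turns the pose as measured when the row begins, along the tool's axes as they then stand; what a row does not reach is not made up. A row lasts 1/12 s, in which the tool goes at most 41.7 mm and 7.16 degrees, less where a joint would pass 70% of its speed; a pose out of reach is approached as far as the arm can. A call is refused whole if a number of a shift passes 41.7 or a number of a turn 0.125, either way. A call with a gripper value outside its range is refused whole. The fingers move at their own pace and stop on an object; FORCE is the grip in N (left out, the last holds). Time passes only in rows, so rows that do not move let the fingers close. It gives the time, the measured TCP pose, the force and the opening at its end, in the units of the state.
- read_state(): the state, without advancing time (a new reading comes with each control period).
- get_image(name): name is "side" or "top" or "wrist"; returns (picture, depth): 384x512x3 uint8, red, green, blue; 384x512 float32, m along the optical axis (not along the pixel's ray), 0 where there is no reading.
- get_calibration(name): a dict with "fovy" (degrees; the focal length in pixels is half the picture's height over the tangent of half this angle, whatever the lens; pixels are square), "cx", "cy" (the principal point, pixels), "extrinsics" (4x4, takes a point from camera to world coordinates). Camera axes: x right, y down, z forward; pixel columns grow to the right and rows downward; lengths in m; the calibration is good to about 2 mm. A picture is of the moment at which its call begins: read the wrist's pose just before it. get_calibration takes no time and is no camera call; for the wrist camera it gives the pose at the moment of the call.
- hand_in(): hands the job in, once; it reports no verdict.
The state is a dict: "time": time; "joint_pos": joint angles; "dq": joint speeds; "tau": joint torques, N m; "ee_pos": TCP position; "tcp_rot": TCP orientation; "ft_force": force on the tool from outside, world axes, zero at the start; "torque": the same for the moment, N m; "width": finger opening in m.
Only numpy, scipy, OpenCV 4.12 (cv2) and the standard library are available. Lean on these libraries where they do the work, as an engineer would, in place of code of your own. Each camera call takes 0.05 s, during which the arm holds its last target. There are 200 camera calls.

## Task

Two look-alike magnifier stands on the lab bench have telescoping arms, one with a firm spring, the other with a worn one: give each arm a short tug of about 2 cm by its upright grip to feel which is firm, and let the worn one slide back home. Then pull the firm arm out by its grip until the black length mark on its rod is level with the tube mouth, so that its lens stands over the sample, and finish while holding it there, steady, against its spring. Never draw the worn arm far out, and leave the other things on the bench where they are.

Things in the scene. Friction and masses are not known exactly. Their poses are not given: they have to be found in the camera images.
- stand_1: magnifier stand 1, fixed; both stands look alike. Origin on the bench below its grip post when home; -x is the pull-out direction, z up. Base plate 170 x 130 x 14 mm centred at x +175 mm; strip 36 wide, 8 high, forward to a sample disc (diameter 90, height 10) at x -145 mm. Level tube, diameter 30, axis 100 mm up, from x +60 mm (mouth, black collar of diameter 36) to +240 mm.
- post_1 (a point): upright black grip post on the arm of stand 1, 16 x 16 mm in plan, pinched from above across either pair of sides. Origin on the rod axis, 100 mm above the bench, in the middle of the post; axes as the stand. Its top is 60 mm above its origin (160 mm above the bench); the upper 50 mm stand clear of rod and lens.
- mouth_1 (a point): centre of the tube mouth of stand 1, on the rod axis; the grip is 60 mm in front of it when home.
- mark_1 (a point): middle of the length mark of stand 1, a black band 6 mm wide round the steel rod, 130 mm behind the grip: inside the tube when home, so it appears at the mouth only when the arm is drawn out.
- stand_2: magnifier stand 2, fixed; both stands look alike. Origin on the bench below its grip post when home; -x is the pull-out direction, z up. Base plate 170 x 130 x 14 mm centred at x +175 mm; strip 36 wide, 8 high, forward to a sample disc (diameter 90, height 10) at x -145 mm. Level tube, diameter 30, axis 100 mm up, from x +60 mm (mouth, black collar of diameter 36) to +240 mm.
- post_2 (a point): upright black grip post on the arm of stand 2, 16 x 16 mm in plan, pinched from above across either pair of sides. Origin on the rod axis, 100 mm above the bench, in the middle of the post; axes as the stand. Its top is 60 mm above its origin (160 mm above the bench); the upper 50 mm stand clear of rod and lens.
- mouth_2 (a point): centre of the tube mouth of stand 2, on the rod axis; the grip is 60 mm in front of it when home.
- mark_2 (a point): middle of the length mark of stand 2, a black band 6 mm wide round the steel rod, 130 mm behind the grip: inside the tube when home, so it appears at the mouth only when the arm is drawn out.
- rod_firm (a joint): pull-out of the arm with the firm spring, m; whether it is that of stand 1 or 2 is not told. 0 home (start), 0.070 mark at the tube mouth, 0.100 hard stop. The preloaded spring pulls home with about 8 N at 20 mm, 14 N at 70 mm; let go, the arm slides home in about 1 s. Rod diameter 14 mm; in front of the post a level lens, diameter 84, 9 mm thick, centred 75 mm ahead of it.
- rod_worn (a joint): pull-out of the arm with the worn spring, m; whether it is that of stand 1 or 2 is not told. 0 home (start), 0.070 mark at the tube mouth, 0.100 hard stop. The preloaded spring pulls home with about 2 N at 20 mm, 4 N at 70 mm; let go, the arm slides home in about 1 s. Rod diameter 14 mm; in front of the post a level lens, diameter 84, 9 mm thick, centred 75 mm ahead of it.
- vial_0: bystander: small glass vial with a white cap, 26 mm in diameter, 50 mm high, on the bench beside the arm of stand 2; origin under its centre.
- vial_1: bystander: small glass vial with a white cap, 26 mm in diameter, 50 mm high, on the bench beside the arm of stand 1; origin under its centre.
- vial_2: bystander: small glass vial with a white cap, 26 mm in diameter, 50 mm high, standing on the bench between the two stands; origin under its centre.
- bottle: bystander: amber bottle with a blue cap, 68 mm in diameter, 150 mm high; origin under its centre.
- jar: bystander: glass jar with a green lid, 70 mm in diameter, 85 mm high; origin under its centre.
- tweezers: bystander: steel tweezers lying on the bench, 125 mm long along local x, 6 mm high; origin under the middle.
- dish: bystander: closed clear sample dish, 88 mm in diameter, 16 mm high; origin under its centre.

How it is judged:
On the way, in this order (a step that is already met when the one before it is completed fails the run):
1. the arm with the worn spring has been tugged out at least 8 mm by its grip (value of joint rod_worn above 0.008 m and contact force between the fingers and rod_worn above 0.5 N), for 0.1 s.
2. the worn arm is home again (value of joint rod_worn below 0.004 m), for 0.2 s.
3. the firm arm is drawn out to its length mark, within 6 mm (value of joint rod_firm between 0.064 and 0.076 m), for 0.2 s.
At the end, for the whole second after the job is handed in: The arm with the firm spring is held by the fingers at its grip (more than 4 N of contact), steady (slower than 10 mm/s), with the middle of its mark within 6 mm of the tube mouth (drawn out 64 to 76 mm); the worn arm is home (within 4 mm) (all of step 3 and velocity of joint rod_firm between -0.01 and 0.01 m/s and contact force between the fingers and rod_firm above 4 N and value of joint rod_worn below 0.004 m); the arm keeps its last pose, push and grip.
It fails at once if the worn arm is drawn out more than 50 mm (value of joint rod_worn above 0.05 m).
It fails at once if a bystander is shifted more than 30 mm (distance of any of vial_0, vial_1, vial_2, bottle, jar, tweezers, dish from where it was at the start of the episode above 0.03 m).
It also fails if it takes over 64 s, if anything falls off the work surface, if the arm or the gripper's body presses on something with over 40 N, if the wrist force passes 120 N, or if a joint passes its speed limit or range.

## Working session

There is one attempt and no reset: what is moved stays moved. The work goes in short steps, Python scripts to look and compute and a shell command to move; the robot and the scene stay as the last step left them, time stands still between calls to the robot, and variables do not carry over. Pictures are saved under pics/ and viewed, about 8 in all and at most 12, crops included, and the job is handed in when it is done.

```bash
mkdir -p pics; python3 - <<'E'
from rig import *
import cv2,numpy as np
s=read_state();print({k:np.round(v,3).tolist() for k,v in s.items()})
for n in("top","side"):
    im,d=get_image(n);cv2.imwrite(f"pics/{n}0.png",im[:,:,::-1]);np.savez(f"{n}0.npz",im=im,d=d)
    c=get_calibration(n);print(n,c["fovy"],c["cx"],c["cy"],np.round(c["extrinsics"],3).tolist())
E
```

```text
{'time': 0.0, 'joint_pos': [-1.529, 0.105, 0.096, 1.564, -0.0, 1.353], 'dq': [0.001, 0.0, -0.001, 0.001, -0.0, 0.0], 'tau': [-0.0, -55.693, 50.365, 0.017, -0.0, -0.0], 'ee_pos': [0.154, -0.58, 0.25], 'tcp_rot': [0.431, 0.561, -0.431, 0.56], 'ft_force': [0.02, 1.256, 0.387], 'torque': [0.056, -0.028, 0.035], 'width': 0.085}
top 57.51461115666051 260.48168044477916 190.43433174697378 [[0.026, -0.996, 0.084, 0.491], [-1.0, -0.026, -0.001, 0.01], [0.003, -0.084, -0.996, 1.269], [0.0, 0.0, 0.0, 1.0]]
side 56.34698066269985 252.7985208097481 191.29433553828167 [[0.958, -0.161, 0.238, 0.36], [-0.286, -0.588, 0.757, -0.717], [0.018, -0.793, -0.609, 0.669], [0.0, 0.0, 0.0, 1.0]]
```

View pics/top0.png

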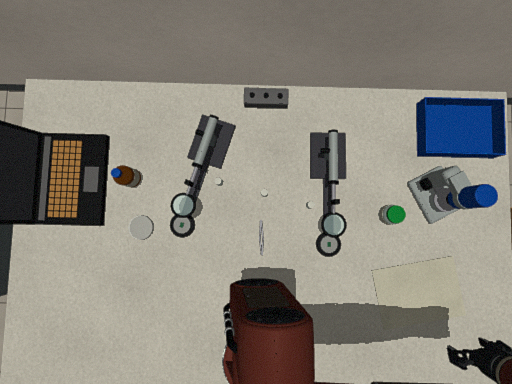

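View pics/side0.png

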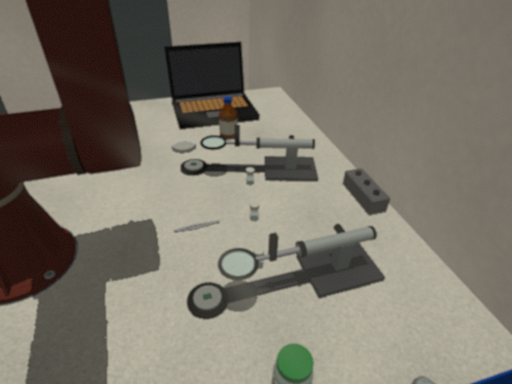

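The top view shows the two stands at about (205,160) and (330,175), with lenses at (183,205) and (333,224). The side view shows the black posts at (237,135) and (273,247). Next I'll measure posts and axes from depth.

```bash
cat > h.py <<'E'
import numpy as np,cv2
from rig import *
def world(d,c):
    f=192/np.tan(np.radians(c["fovy"])/2);v,u=np.mgrid[:384,:512]
    P=np.stack([(u-c["cx"])/f*d,(v-c["cy"])/f*d,d],-1);E=np.array(c["extrinsics"])
    return P@E[:3,:3].T+E[:3,3]
E
python3 - <<'E'
from h import *
z=np.load("top0.npz");W=world(z["d"],get_calibration("top"));im=z["im"]
for n,(a,b) in {"L":(165,245),"R":(300,355)}.items():
    m=np.zeros((384,512),bool);m[105:260,a:b]=1
    h=W[...,2]
    t=m&(h>.1)&(h<.122)&(im.min(-1)>80)&(W[...,0]>0.5)
    n_,lab,st,_=cv2.connectedComponentsWithStats(t.astype(np.uint8))
    for k in range(1,n_):
        if st[k,4]>15: 
            q=W[lab==k];print(n,"tube/lens",st[k].tolist(),q.mean(0).round(4),q.min(0).round(3),q.max(0).round(3))
            if st[k,4]>150:
                l=cv2.fitLine(q[:,:2].astype(np.float32),cv2.DIST_HUBER,0,.01,.01).ravel();print(l.round(4),np.degrees(np.arctan2(l[1],l[0])))
    p=m&(h>.135)&(h<.175)
    n_,lab,st,_=cv2.connectedComponentsWithStats(p.astype(np.uint8))
    for k in range(1,n_):
        q=W[lab==k];print(n,"post?",st[k].tolist(),np.median(q,0).round(4))
im2=cv2.resize(im[100:265,155:360],None,fx=3.8,fy=3.6,interpolation=cv2.INTER_CUBIC);cv2.imwrite("pics/c1.png",im2[:,:,::-1])
E
```

```text
L tube/lens [194, 117, 23, 48, 402] [0.7519 0.199  0.1128] [0.672 0.166 0.103] [0.834 0.235 0.122]
[ 0.9578 -0.2873  0.7519  0.199 ] -16.695333
L tube/lens [190, 167, 8, 15, 55] [0.6389 0.2348 0.1058] [0.614 0.224 0.1  ] [0.662 0.247 0.111]
L tube/lens [186, 186, 5, 8, 22] [0.5852 0.2512 0.1047] [0.573 0.245 0.101] [0.597 0.258 0.108]
L tube/lens [173, 195, 20, 20, 290] [0.5343 0.2673 0.103 ] [0.503 0.236 0.1  ] [0.567 0.3   0.108]
[ 0.8475 -0.5308  0.5343  0.2673] -32.059967
L post? [184, 179, 7, 7, 34] [0.6046 0.2437 0.1597]
R tube/lens [329, 132, 9, 49, 421] [ 0.7108 -0.2306  0.1126] [ 0.629 -0.246  0.101] [ 0.792 -0.217  0.121]
[ 0.9999  0.0102  0.6968 -0.2301] 0.5841004
R tube/lens [332, 184, 4, 16, 59] [ 0.5916 -0.234   0.1068] [ 0.566 -0.24   0.102] [ 0.616 -0.229  0.114]
R tube/lens [332, 205, 3, 8, 23] [ 0.535  -0.2337  0.1048] [ 0.523 -0.237  0.101] [ 0.546 -0.23   0.109]
R tube/lens [326, 215, 17, 5, 46] [ 0.5063 -0.2379  0.1028] [ 0.5   -0.264  0.1  ] [ 0.513 -0.211  0.109]
R post? [333, 199, 7, 5, 34] [ 0.5566 -0.2311  0.1589]
```

View pics/c1.png

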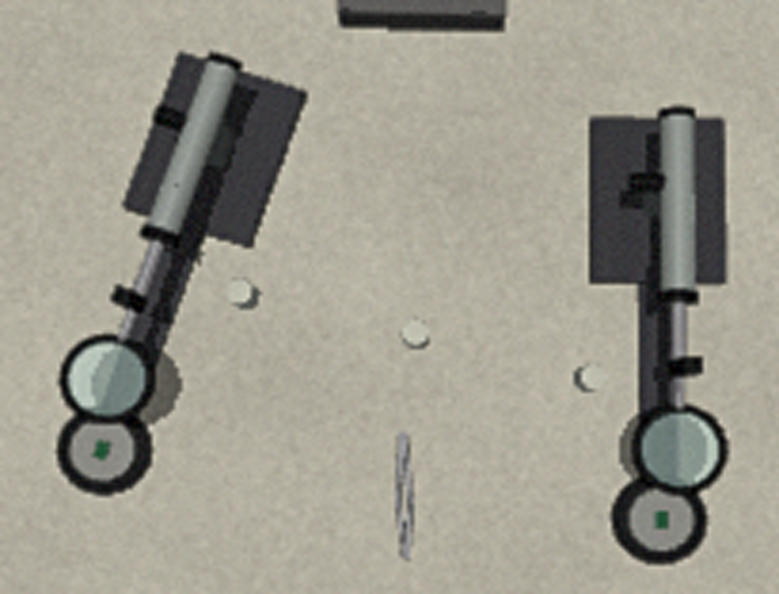

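```bash
cat >> h.py <<'E'
from scipy.spatial.transform import Rotation as R
def rel(target,pull):
    s=read_state();M=R.from_quat(s["tcp_rot"]).as_matrix();p=np.array(s["ee_pos"])
    print("t",round(s["time"],2),"p",p.round(4),"w",round(s["width"],4),"F",np.round(s["ft_force"],2),"q",np.round(s["joint_pos"],2))
    a=np.array([*pull,0])/np.hypot(*pull)
    roll=np.arctan2(-(M[:,1]@a),M[:,2]@a); roll2=(roll+np.pi/2)%np.pi-np.pi/2
    print("tool x,y,z",M.T.round(3).tolist(),"rolls",round(roll,3),round(roll2,3))
    d=np.array(target)-p
    print("mm now",(M.T@d*1e3).round(1))
    for r in {round(roll,3),round(roll2,3)}:
        M2=M@R.from_rotvec([r,0,0]).as_matrix();print("after roll",r,"mm",(M2.T@d*1e3).round(1),"pull in tool",(M2.T@a).round(3))
E
python3 - <<'E'
from h import *
rel([.557,-.231,.25],[-1,-.01])
rel([.604,.244,.25],[-.958,.287])
E
```

```text
t 0.1 p [ 0.1541 -0.5796  0.2496] w 0.0854 F [-0.05  0.47  0.51] q [-1.53  0.1   0.1   1.56  0.    1.35]
tool x,y,z [[-0.0, 0.001, -1.0], [0.966, 0.257, 0.0], [0.257, -0.966, -0.001]] rolls 1.821 -1.321
mm now [   0.   478.9 -233.4]
after roll 1.821 mm [   0.  -344.7 -406.2] pull in tool [0. 0. 1.]
after roll -1.321 mm [  0.  344.5 406.3] pull in tool [ 0. -0. -1.]
t 0.1 p [ 0.1541 -0.5796  0.2496] w 0.0854 F [-0.05  0.47  0.51] q [-1.53  0.1   0.1   1.56  0.    1.35]
tool x,y,z [[-0.0, 0.001, -1.0], [0.966, 0.257, 0.0], [0.257, -0.966, -0.001]] rolls 2.122 -1.02
mm now [ 6.000e-01  6.463e+02 -6.804e+02]
after roll 2.122 mm [ 6.000e-01 -9.181e+02 -1.943e+02] pull in tool [0. 0. 1.]
after roll -1.02 mm [6.000e-01 9.180e+02 1.947e+02] pull in tool [ 0.  0. -1.]
```

```bash
python3 -m handwheel '[[-1,0,0,0,-0.12],[-1,0,0,0,-0.12],[-1,0,0,0,-0.12],[-1,0,0,0,-0.12],[-1,0,0,0,-0.12],[-1,0,0,0,-0.12],[-1,0,0,0,-0.12],[-1,0,0,0,-0.12],[-1,0,0,0,-0.12],[-1,0,0,0,-0.12],[-1,0,0,0,-0.12],[-1,0,0,0,0]]' 60
python3 -m handwheel '[[-1,0,24,28,0],[-1,0,24,28,0],[-1,0,24,28,0],[-1,0,24,28,0],[-1,0,24,28,0],[-1,0,24,28,0],[-1,0,24,28,0],[-1,0,24,28,0],[-1,0,24,28,0],[-1,0,24,28,0],[-1,0,24,28,0],[-1,0,24,28,0],[-1,0,0,0,0]]'
python3 - <<'E'
from h import *
rel([.557,-.231,.25],[-1,-.01])
E
```

```text
time: 1.1
ee_pos: [0.154, -0.5769, 0.2434]
tcp_rot: [-0.018, 0.707, 0.027, 0.707]
ft_force: [-0.2, 1.6, -0.4]
width: 0.0853
time: 2.18
ee_pos: [0.4895, -0.2617, 0.2423]
tcp_rot: [0.007, 0.708, 0.005, 0.707]
ft_force: [-0.2, -0.1, -0.2]
width: 0.0854
t 2.18 p [ 0.4895 -0.2617  0.2423] w 0.0854 F [-0.15 -0.09 -0.16] q [-0.73 -0.02 -0.05  1.56  0.01  0.84]
tool x,y,z [[-0.002, 0.017, -1.0], [0.002, 1.0, 0.017], [1.0, -0.002, -0.002]] rolls 3.129 -0.012
mm now [-7.2 31.  67.5]
after roll -0.012 mm [-7.2 30.1 67.8] pull in tool [ 0.001 -0.    -1.   ]
after roll 3.129 mm [ -7.2 -30.1 -67.9] pull in tool [ 0.001 -0.     1.   ]
```

```bash
python3 -m handwheel '[[-1,0,10,23,0],[-1,0,10,23,0],[-1,0,10,21,0],[-1,0,0,0,0]]'
python3 - <<'E'
from h import *
rel([.557,-.231,.25],[-1,-.01])
im,d=get_image("wrist");c=get_calibration("wrist");W=world(d,c)
cv2.imwrite("pics/w1.png",im[:,:,::-1])
m=(W[...,2]>.145)&(W[...,2]<.172)
n_,lab,st,_=cv2.connectedComponentsWithStats(m.astype(np.uint8))
for k in range(1,n_):
    if st[k,4]>30:
        q=W[lab==k];print(st[k],q.mean(0).round(4),np.percentile(q,3,0).round(4),np.percentile(q,97,0).round(4))
E
```

```text
time: 2.52
ee_pos: [0.5599, -0.2281, 0.2415]
tcp_rot: [0.012, 0.708, 0.001, 0.706]
ft_force: [0.2, -0.1, 0.1]
width: 0.0854
t 2.52 p [ 0.5599 -0.2281  0.2415] w 0.0854 F [ 0.24 -0.13  0.05] q [-0.61  0.13  0.11  1.56  0.01  0.98]
tool x,y,z [[-0.003, 0.018, -1.0], [0.016, 1.0, 0.018], [1.0, -0.016, -0.003]] rolls 3.115 -0.026
mm now [-8.6 -2.8 -2.9]
after roll -0.026 mm [-8.6 -2.7 -3. ] pull in tool [ 0.003 -0.    -1.   ]
after roll 3.115 mm [-8.6  2.7  3. ] pull in tool [ 0.003 -0.     1.   ]
[233 194  22  25 515] [ 0.5559 -0.2325  0.1578] [ 0.5484 -0.2413  0.1471] [ 0.5632 -0.2264  0.1605]
```

View pics/w1.png

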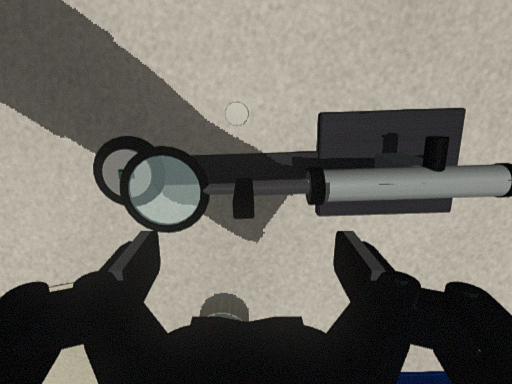

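The wrist view shows the grip post at about (243,197), between the open fingers along the rod. I'll descend and pinch along the rod direction.

```bash
python3 -m handwheel '[[-1,25,-2,-1,-0.026],[-1,25,-2,-1,0],[-1,25,-2,-1,0],[-1,20,0,0,0],[-1,4,0,0,0]]'
python3 - <<'E'
from h import *
rel([.556,-.233,.14],[-1,-.01])
E
python3 -m handwheel '[[1,0,0,0,0],[1,0,0,0,0],[1,0,0,0,0],[1,0,0,0,0],[1,0,0,0,0],[1,0,0,0,0],[1,0,0,0,0],[1,0,0,0,0],[1,0,0,0,0],[1,0,0,0,0]]' 40
python3 - <<'E'
from h import *
rel([.556,-.233,.14],[-1,-.01])
E
```

```text
time: 2.98
ee_pos: [0.5535, -0.236, 0.1407]
tcp_rot: [0.007, 0.708, 0.004, 0.706]
ft_force: [-1.2, -0.1, -0.3]
width: 0.0852
t 2.98 p [ 0.5535 -0.236   0.1407] w 0.0852 F [-1.21 -0.12 -0.3 ] q [-0.63  0.13 -0.08  1.38  0.01  0.95]
tool x,y,z [[-0.002, 0.015, -1.0], [0.004, 1.0, 0.015], [1.0, -0.004, -0.002]] rolls 3.128 -0.014
mm now [0.8 3.  2.5]
after roll 3.128 mm [ 0.8 -3.  -2.6] pull in tool [0.002 0.    1.   ]
after roll -0.014 mm [0.8 3.  2.6] pull in tool [ 0.002  0.    -1.   ]
time: 3.82
ee_pos: [0.5563, -0.238, 0.1446]
tcp_rot: [0.007, 0.705, 0.002, 0.709]
ft_force: [5.5, -0.8, -6.4]
width: 0.016
t 3.82 p [ 0.5563 -0.238   0.1446] w 0.016 F [ 5.46 -0.78 -6.39] q [-0.63  0.13 -0.07  1.38  0.01  0.95]
tool x,y,z [[0.007, 0.013, -1.0], [0.008, 1.0, 0.013], [1.0, -0.008, 0.006]] rolls 3.124 -0.018
mm now [ 4.6  4.9 -0.4]
after roll -0.018 mm [ 4.6  4.9 -0.3] pull in tool [-0.007  0.    -1.   ]
after roll 3.124 mm [ 4.6 -4.9  0.3] pull in tool [-0.007  0.     1.   ]
```

```bash
python3 -m handwheel '[[1,0,0,-5,0],[1,0,0,-5,0]]'; python3 -m handwheel '[[1,0,0,-5,0],[1,0,0,-4,0],[1,0,0,-1,0]]'; python3 -m handwheel '[[1,0,0,0,0],[1,0,0,0,0]]'
```

```text
time: 3.98
ee_pos: [0.5486, -0.2381, 0.1446]
tcp_rot: [0.006, 0.703, 0.002, 0.711]
ft_force: [9.1, -1.6, -5.8]
width: 0.0156
time: 4.23
ee_pos: [0.5407, -0.2383, 0.1446]
tcp_rot: [0.005, 0.701, 0.002, 0.713]
ft_force: [7.6, -2.2, -6.8]
width: 0.0156
time: 4.4
ee_pos: [0.5418, -0.2382, 0.1446]
tcp_rot: [0.005, 0.701, 0.002, 0.714]
ft_force: [7.9, -0.9, -5.9]
width: 0.0157
```

About 8 N at 15 mm suggests this one (the right stand) is firm. I'll return it, release, and go to the left stand to confirm.

```bash
python3 -m handwheel '[[1,0,0,5,0],[1,0,0,5,0],[1,0,0,4,0],[-1,0,0,0,0],[-1,0,0,0,0],[-1,0,0,0,0],[-1,0,0,0,0],[-1,0,0,0,0],[-1,-30,0,0,0],[-1,-40,0,0,0],[-1,-40,0,0,0],[-1,0,0,0,0]]'
python3 - <<'E'
from h import *
rel([.604,.244,.25],[-.958,.287])
E
```

```text
time: 5.4
ee_pos: [0.5531, -0.2383, 0.2585]
tcp_rot: [0.005, 0.702, 0.003, 0.713]
ft_force: [1.5, -0.7, 1.7]
width: 0.0854
t 5.4 p [ 0.5531 -0.2383  0.2585] w 0.0854 F [ 1.47 -0.73  1.7 ] q [-0.63  0.1   0.11  1.57  0.02  0.94]
tool x,y,z [[0.016, 0.012, -1.0], [0.003, 1.0, 0.012], [1.0, -0.004, 0.016]] rolls -2.854 0.288
mm now [ 15.1 482.4  49.1]
after roll 0.288 mm [ 15.1 476.4 -90. ] pull in tool [-0.012 -0.    -1.   ]
after roll -2.854 mm [  15.1 -476.5   89.8] pull in tool [-0.012 -0.     1.   ]
```

```bash
python3 -m handwheel '[[-1,0,0,0,0.1],[-1,0,0,0,0.1],[-1,0,0,0,0.09],[-1,0,34,-6,0],[-1,0,34,-6,0],[-1,0,34,-6,0],[-1,0,34,-6,0],[-1,0,34,-6,0],[-1,0,34,-6,0],[-1,0,34,-6,0],[-1,0,34,-6,0],[-1,0,34,-6,0],[-1,0,34,-6,0],[-1,0,34,-6,0],[-1,0,34,-6,0],[-1,0,34,-6,0],[-1,0,20,-4,0],[-1,0,0,0,0]]'
python3 - <<'E'
from h import *
rel([.604,.244,.25],[-.958,.287])
E
```

```text
time: 6.9
ee_pos: [0.6198, 0.2433, 0.2694]
tcp_rot: [0.115, 0.687, -0.109, 0.709]
ft_force: [-0.1, 0.1, -0.7]
width: 0.0853
t 6.9 p [0.6198 0.2433 0.2694] w 0.0853 F [-0.09  0.1  -0.69] q [ 0.18  0.28  0.32  1.59 -0.    2.07]
tool x,y,z [[0.032, 0.004, -0.999], [0.312, 0.95, 0.014], [0.949, -0.313, 0.029]] rolls 3.115 -0.027
mm now [ 18.9  -4.6 -15.7]
after roll -0.027 mm [ 18.9  -4.2 -15.9] pull in tool [-0.029  0.    -1.   ]
after roll 3.115 mm [18.9  4.2 15.9] pull in tool [-0.029 -0.     1.   ]
```

```bash
python3 -m handwheel '[[-1,12,-4,-16,-0.027],[-1,12,0,0,0],[-1,0,0,0,0]]'
python3 - <<'E'
from h import *
im,d=get_image("wrist");c=get_calibration("wrist");W=world(d,c)
cv2.imwrite("pics/w2.png",im[:,:,::-1])
m=(W[...,2]>.145)&(W[...,2]<.172)
n_,lab,st,_=cv2.connectedComponentsWithStats(m.astype(np.uint8))
for k in range(1,n_):
    if st[k,4]>100:
        q=W[lab==k];print(st[k],q.mean(0).round(4),np.percentile(q,3,0).round(4),np.percentile(q,97,0).round(4));rel([*q.mean(0)[:2],.14],[-.958,.287])
E
```

```text
time: 7.15
ee_pos: [0.604, 0.2458, 0.2439]
tcp_rot: [0.104, 0.688, -0.098, 0.711]
ft_force: [-0.0, -0.0, -0.5]
width: 0.0854
[235 184  21  25 511] [0.6062 0.2484 0.1592] [0.5984 0.2393 0.1477] [0.6139 0.2556 0.1618]
t 7.2 p [0.6041 0.2457 0.2451] w 0.0854 F [-0.27 -0.84  0.07] q [ 0.19  0.22  0.22  1.53 -0.    2.05]
tool x,y,z [[0.034, 0.005, -0.999], [0.283, 0.959, 0.014], [0.958, -0.284, 0.031]] rolls -3.138 0.004
mm now [105.2   1.6  -2. ]
after roll 0.004 mm [105.2   1.6  -2. ] pull in tool [-0.031 -0.    -1.   ]
after roll -3.138 mm [105.2  -1.6   2. ] pull in tool [-0.031 -0.     1.   ]
```

```bash
python3 -m handwheel '[[-1,25,1,-1,0],[-1,25,0,-1,0],[-1,25,0,0,0],[-1,22,0,0,0],[-1,6,0,0,0]]'
python3 -m handwheel '[[1,0,0,0,0],[1,0,0,0,0],[1,0,0,0,0],[1,0,0,0,0],[1,0,0,0,0],[1,0,0,0,0],[1,0,0,0,0],[1,0,0,0,0],[1,0,0,0,0],[1,0,0,0,0]]' 40
python3 -m handwheel '[[1,0,0,-5,0],[1,0,0,-5,0]]'; python3 -m handwheel '[[1,0,0,-5,0],[1,0,0,-4,0]]'; python3 -m handwheel '[[1,0,0,0,0],[1,0,0,0,0]]'
```

```text
time: 7.62
ee_pos: [0.6115, 0.2441, 0.146]
tcp_rot: [0.108, 0.684, -0.099, 0.715]
ft_force: [-1.5, 0.3, -0.3]
width: 0.0855
time: 8.45
ee_pos: [0.6034, 0.2452, 0.1504]
tcp_rot: [0.108, 0.69, -0.098, 0.708]
ft_force: [0.6, -0.7, -6.5]
width: 0.0154
time: 8.62
ee_pos: [0.5951, 0.2477, 0.1505]
tcp_rot: [0.109, 0.69, -0.099, 0.709]
ft_force: [2.0, -0.2, -4.6]
width: 0.0155
time: 8.78
ee_pos: [0.586, 0.2505, 0.1504]
tcp_rot: [0.109, 0.689, -0.099, 0.709]
ft_force: [2.9, -0.7, -6.3]
width: 0.0155
time: 8.95
ee_pos: [0.5847, 0.2509, 0.1504]
tcp_rot: [0.109, 0.689, -0.099, 0.709]
ft_force: [1.5, -0.3, -6.8]
width: 0.0155
```

About 2 N at 19 mm, so the left stand is worn and the right is firm. I'll slide the left arm home, release it, and check.

```bash
python3 -m handwheel '[[1,0,0,5,0],[1,0,0,5,0],[1,0,0,5,0],[1,0,0,4,0],[1,0,0,2,0],[-1,0,0,0,0],[-1,0,0,0,0],[-1,0,0,0,0],[-1,0,0,0,0],[-1,0,0,0,0],[-1,0,0,0,0],[-1,-30,0,0,0],[-1,-35,0,0,0],[-1,-35,0,0,0],[-1,0,0,0,0],[-1,0,0,0,0],[-1,0,0,0,0]]'
python3 - <<'E'
from h import *
im,d=get_image("wrist");c=get_calibration("wrist");W=world(d,c)
cv2.imwrite("pics/w3.png",im[:,:,::-1])
m=(W[...,2]>.145)&(W[...,2]<.172)
n_,lab,st,_=cv2.connectedComponentsWithStats(m.astype(np.uint8))
for k in range(1,n_):
    if st[k,4]>100:
        q=W[lab==k];print(st[k],q.mean(0).round(4))
rel([.556,-.233,.25],[-1,-.01])
E
```

```text
time: 10.37
ee_pos: [0.605, 0.2432, 0.2589]
tcp_rot: [0.109, 0.687, -0.098, 0.711]
ft_force: [-0.1, -0.4, -0.1]
width: 0.0856
[233 178  20  23 444] [0.6057 0.2481 0.1575]
t 10.42 p [0.6047 0.2431 0.2581] w 0.0854 F [-0.46  0.3  -0.97] q [0.18 0.22 0.24 1.55 0.   2.05]
tool x,y,z [[0.035, 0.011, -0.999], [0.29, 0.957, 0.021], [0.956, -0.29, 0.03]] rolls 2.837 -0.304
mm now [   1.1 -469.9   91.4]
after roll -0.304 mm [   1.1 -475.7  -53.5] pull in tool [-0.035 -0.    -0.999]
after roll 2.837 mm [  1.1 475.6  53.8] pull in tool [-0.035 -0.     0.999]
```

View pics/w3.png

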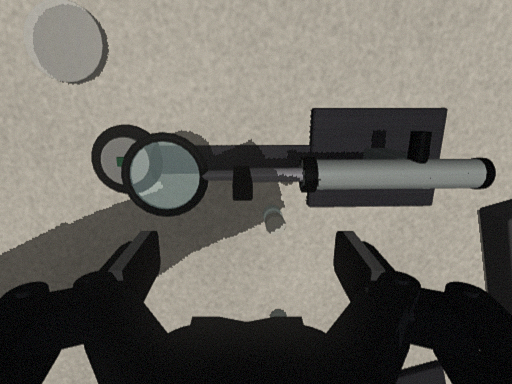

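The left post, at (243,182), is back within about 0.5 mm of its first position (0.6057 against 0.6062), so the worn arm is home. Back to the right stand.

```bash
python3 -m handwheel '[[-1,0,0,0,-0.1],[-1,0,0,0,-0.1],[-1,0,0,0,-0.1],[-1,0,-34,-4,0],[-1,0,-34,-4,0],[-1,0,-34,-4,0],[-1,0,-34,-4,0],[-1,0,-34,-4,0],[-1,0,-34,-4,0],[-1,0,-34,-4,0],[-1,0,-34,-4,0],[-1,0,-34,-4,0],[-1,0,-34,-4,0],[-1,0,-34,-4,0],[-1,0,-34,-4,0],[-1,0,-34,-4,0],[-1,0,-25,-2,0],[-1,0,0,0,0],[-1,0,0,0,0]]'
python3 - <<'E'
from h import *
rel([.556,-.233,.25],[-1,-.01])
E
```

```text
time: 12.0
ee_pos: [0.5486, -0.243, 0.2231]
tcp_rot: [-0.002, 0.705, 0.016, 0.709]
ft_force: [-0.8, 0.1, 0.1]
width: 0.0859
t 12.0 p [ 0.5486 -0.243   0.2231] w 0.0859 F [-0.8   0.15  0.12] q [-0.64  0.11  0.05  1.52  0.02  0.9 ]
tool x,y,z [[0.005, 0.019, -1.0], [-0.025, 1.0, 0.019], [1.0, 0.025, 0.005]] rolls -3.126 0.015
mm now [-26.7  10.3   7.7]
after roll 0.015 mm [-26.7  10.4   7.6] pull in tool [-0.005  0.    -1.   ]
after roll -3.126 mm [-26.7 -10.4  -7.6] pull in tool [-0.005  0.     1.   ]
```

```bash
python3 -m handwheel '[[-1,0,10,8,0.015],[-1,0,0,0,0],[-1,25,0,0,0],[-1,25,0,0,0],[-1,25,0,0,0],[-1,6,0,0,0],[-1,0,0,0,0]]'
python3 - <<'E'
from h import *
rel([.556,-.233,.14],[-1,-.01])
E
```

```text
time: 12.58
ee_pos: [0.5561, -0.2258, 0.1372]
tcp_rot: [0.001, 0.706, 0.013, 0.708]
ft_force: [-1.2, -0.1, 0.4]
width: 0.0853
t 12.58 p [ 0.5561 -0.2258  0.1372] w 0.0853 F [-1.16 -0.07  0.42] q [-0.61  0.12 -0.09  1.37  0.02  0.94]
tool x,y,z [[0.002, 0.021, -1.0], [-0.017, 1.0, 0.02], [1.0, 0.017, 0.003]] rolls -3.134 0.007
mm now [-2.9 -7.2 -0.2]
after roll 0.007 mm [-2.9 -7.2 -0.2] pull in tool [-0.003  0.    -1.   ]
after roll -3.134 mm [-2.9  7.2  0.2] pull in tool [-0.003  0.     1.   ]
```

```bash
python3 -m handwheel '[[-1,-3,-7,0,0],[1,0,0,0,0],[1,0,0,0,0],[1,0,0,0,0],[1,0,0,0,0],[1,0,0,0,0],[1,0,0,0,0],[1,0,0,0,0],[1,0,0,0,0],[1,0,0,0,0],[1,0,0,0,0]]' 60
python3 -m handwheel '[[1,0,0,-6,0],[1,0,0,-6,0],[1,0,0,-6,0],[1,0,0,-6,0],[1,0,0,-6,0],[1,0,0,-6,0]]'
```

```text
time: 13.5
ee_pos: [0.5571, -0.2344, 0.1469]
tcp_rot: [-0.001, 0.705, 0.012, 0.709]
ft_force: [-0.7, -0.7, -0.2]
width: 0.0151
time: 14.0
ee_pos: [0.5274, -0.2349, 0.147]
tcp_rot: [-0.002, 0.699, 0.013, 0.715]
ft_force: [9.7, 0.4, -3.4]
width: 0.0148
```

```bash
python3 -m handwheel '[[1,0,0,-6,0],[1,0,0,-6,0],[1,0,0,-6,0],[1,0,0,-6,0],[1,0,0,-6,0],[1,0,0,-6,0],[1,0,0,-4,0]]'; python3 -m handwheel '[[1,0,0,0,0],[1,0,0,0,0]]'
```

```text
time: 14.58
ee_pos: [0.4949, -0.2355, 0.1471]
tcp_rot: [-0.005, 0.691, 0.014, 0.723]
ft_force: [14.0, -0.1, -5.1]
width: 0.0151
time: 14.75
ee_pos: [0.4962, -0.2354, 0.1471]
tcp_rot: [-0.005, 0.689, 0.014, 0.724]
ft_force: [12.5, -0.3, -3.3]
width: 0.0152
```

```bash
python3 -m handwheel '[[1,0,0,-6,0],[1,0,0,-5,0],[1,0,0,-1.5,0],[1,0,0,-1.5,0]]'
python3 - <<'E'
from h import *
for n in("wrist","side"):
    im,d=get_image(n);np.savez(n+"4.npz",im=im,d=d,**get_calibration(n));
    a=im[120:240,180:400] if n=="wrist" else im[200:300,200:390]
    cv2.imwrite(f"pics/{n}4.png",cv2.resize(a,None,fx=3.5,fy=3.5,interpolation=cv2.INTER_CUBIC)[:,:,::-1])
rel([.487,-.233,.14],[-1,-.01])
E
```

```text
time: 15.08
ee_pos: [0.4869, -0.2356, 0.1471]
tcp_rot: [-0.006, 0.685, 0.015, 0.728]
ft_force: [14.7, -0.9, -4.1]
width: 0.0149
t 15.18 p [ 0.4867 -0.2356  0.1471] w 0.0153 F [13.66 -0.22 -3.37] q [-0.72 -0.13 -0.32  1.34  0.05  0.82]
tool x,y,z [[0.061, 0.013, -0.998], [-0.03, 1.0, 0.011], [0.998, 0.029, 0.061]] rolls -3.122 0.02
mm now [ 7.1  2.5 -0.1]
after roll 0.02 mm [ 7.1  2.5 -0.2] pull in tool [-0.061 -0.    -0.998]
after roll -3.122 mm [ 7.1 -2.5  0.2] pull in tool [-0.061 -0.     0.998]
```

View pics/wrist4.png

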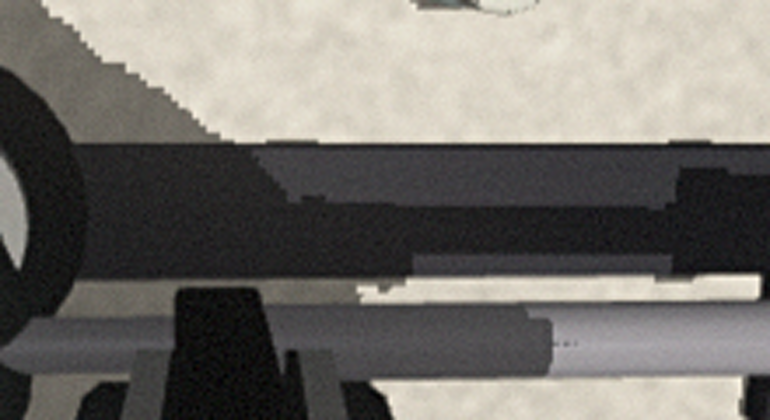

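View pics/side4.png

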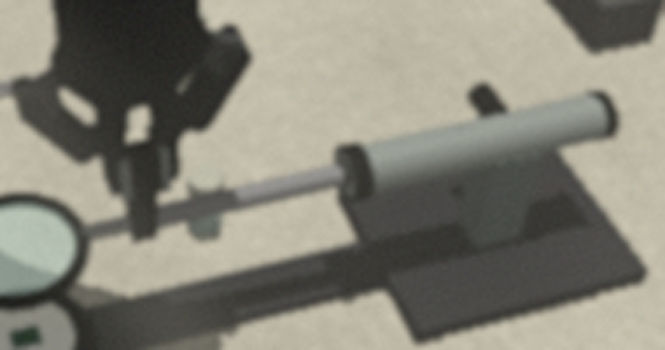

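The wrist crop shows the gripped post at about (225,310) with bare rod up to the crop edge. In the side crop the rod runs to the collar at (345,175), and no band clearly stands out from it. I'll look closer at the mouth and measure the lens shift.

```bash
python3 - <<'E'
from h import *
c=get_calibration("side")
for f in("side0","side4"):
    z=np.load(f+".npz");W=world(z["d"],c)
    m=(abs(W[...,2]-.102)<.009)&(abs(W[...,1]+.233)<.05)&(W[...,0]<.545)&(W[...,0]>.3);m[:,320:]=0
    n,lab,st,_=cv2.connectedComponentsWithStats(m.astype(np.uint8));k=1+st[1:,4].argmax();m=lab==k
    q=W[m];(cc,r)=cv2.minEnclosingCircle(q[q[:,0]<q[:,0].min()+.084,:2].astype(np.float32));print(f,m.sum(),np.percentile(q[:,0],1).round(4),np.round(cc,4),round(r,4))
z=np.load("wrist4.npz");im=z["im"];W=world(z["d"],z)
cv2.imwrite("pics/w4b.png",cv2.resize(im[170:250,330:480],None,fx=5,fy=5,interpolation=cv2.INTER_CUBIC)[:,:,::-1])
# rod profile along world x: brightness of highest rod pixels
m=(W[...,2]>.098)&(W[...,2]<.125)&(abs(W[...,1]+.232)<.02)
g=im.mean(-1)
for x in np.arange(.585,.632,.002):
    s=m&(abs(W[...,0]-x)<.001)
    if s.sum():print(round(x,3),s.sum(),g[s].mean().round(),W[s][:,2].max().round(4),end=" | ")
E
```

```text
side0 1095 0.4424 [ 0.4821 -0.2369] 0.0426
side4 1396 0.3728 [ 0.4122 -0.2383] 0.0425
0.585 66 136.0 0.1077 | 0.587 68 137.0 0.1075 | 0.589 62 140.0 0.1076 | 0.591 60 140.0 0.1073 | 0.593 69 143.0 0.1076 | 0.595 63 140.0 0.1076 | 0.597 64 141.0 0.1075 | 0.599 67 140.0 0.1074 | 0.601 61 140.0 0.1077 | 0.603 71 138.0 0.1073 | 0.605 67 140.0 0.1076 | 0.607 65 138.0 0.1075 | 0.609 60 141.0 0.1078 | 0.611 67 135.0 0.108 | 0.613 76 118.0 0.1082 | 0.615 90 27.0 0.1126 | 0.617 926 35.0 0.1184 | 0.619 207 19.0 0.1192 | 0.621 168 17.0 0.1183 | 0.623 177 17.0 0.1189 | 0.625 166 17.0 0.1188 | 0.627 156 19.0 0.1183 | 0.629 52 48.0 0.1173 | 0.631 38 154.0 0.1157 |
```

View pics/w4b.png

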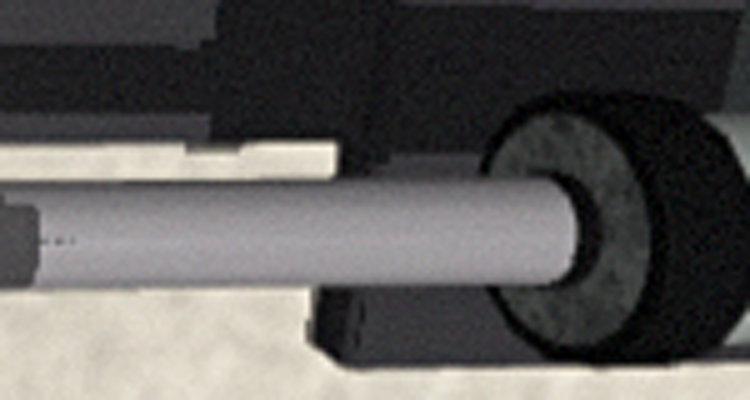

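The black band shows at the mouth, at about x 580 in the crop, with roughly 3 mm out (band edge 0.614, mouth face 0.617). The lens moved 69.9 mm, so this is on the mark. One last check on steadiness, the worn arm and the bystanders, then hand in.

```bash
python3 - <<'E'
from h import *
p=[]
for i in range(6):
    im,d=get_image("top");s=read_state();p.append(s["ee_pos"][0]*1e3)
print(np.round(p,2),np.round(s["ft_force"],1),s["width"],np.abs(s["dq"]).max(),s["time"])
W=world(d,get_calibration("top"));m=(W[...,2]>.135)&(W[...,2]<.175);m[:,:165]=0;m[:,245:]=0;m[:105]=0;m[260:]=0
print("worn post top",np.median(W[m],0).round(4),"was .6046 .2437")
i0=np.load("top0.npz")["im"]
for n,(u,v) in dict(v0=(219,182),v2=(264,193),v1=(309,205),jar=(393,214),bottle=(125,176),tw=(262,238),dish=(141,227)).items():
    t=i0[v-9:v+9,u-9:u+9];r=cv2.matchTemplate(im[v-25:v+25,u-25:u+25],t,cv2.TM_CCOEFF_NORMED);_,b,_,l=cv2.minMaxLoc(r);print(n,round(b,2),l[0]-16,l[1]-16)
E
```

```text
[486.78 486.81 486.84 486.83 486.83 486.86] [13.7  0.2 -3.2] 0.015297703863720112 0.0022045992556101114 15.4833
worn post top [0.6047 0.2435 0.1598] was .6046 .2437
v0 0.99 0 0
v2 0.98 0 0
v1 0.99 0 0
jar 0.41 1 0
bottle 0.99 0 0
tw 0.99 0 0
dish 0.89 0 0
```

```bash
python3 -c "
from rig import *
hand_in();print(read_state()['time'],read_state()['ee_pos'])"
```

```text
the job is handed in; nothing more can be done
the job is handed in; nothing more can be done
```

The firm arm is drawn out to its mark and held there, the worn arm is home, and the job is handed in at about 15.5 s of the 64 s allowed. No verdict is reported.

**Tugs:** The right-hand stand (y ≈ -0.23) pulled back with about 8 N at roughly 15 mm, so it is the firm one. The left-hand stand (y ≈ +0.25) pulled with about 2 N at roughly 19 mm, so it is the worn one. I slid the worn arm home and let it go.

**Last checks:**
- **Extension:** the lens moved 69.9 mm and the tool 70 mm. In the wrist picture the black band stands about 3 mm out of the tube mouth, as it should with its middle at the mouth.
- **Hold:** the tool drifted less than 0.1 mm over the last 0.3 s, against a spring force of about 13.7 N. The grip was commanded at 60 N, and the fingers read 15.3 mm open on the 16 mm post.
- **Worn arm:** its post was within 0.3 mm of where it started.
- **Bystanders:** all of them matched their starting position in the top view except the jar. The jar's match was weak (score 0.41, 1 pixel shift), probably because the arm or its shadow covered it. No move came near the jar, but I did not confirm its position separately.

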